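# Release the ratchet and lower the board press

### The arm

A 6-joint arm with a two-finger parallel gripper is mounted at the origin on the work surface. World frame = base frame: x ahead of the robot, y to its left, z up, the work surface at z = 0. Lengths are in m, angles in rad, forces in N, time in s.
With the tool pointing down it reaches from about 0.325 to 0.875 m from the base axis. Payload 4.4 kg.
Tool frame: the origin (TCP) lies midway between the tips of the shut fingers; the grasp point (between the pads) lies 19 mm behind it; z points along the fingers, x is the direction in which the jaws open and shut, and the axes are right-handed (so a half turn about z gives the same grasp; the last joint's range is limited). The gripper opens to 85 mm and grips with 20 to 120 N. Pads are 22 mm wide; open, the fingers measure 114 mm over their backs; the gripper's body (76 mm by 85 mm) begins 54 mm behind the grasp point. The pads swing forward as they close: fully open they stand 13 mm farther back than shut.
Start: joints at [0.98, 0.207, 1.542, -0, 1.393, -0.15], TCP at [0.245, 0.52, 0.231] pointing down, gripper open.
Joint ranges: [-2.73, 2.73], [-0.86, 2.22], [0.23, 2.46], [-1.11, 4.25], [0.08, 2.63], [-2.82, 2.82]. Speed limits (rad/s): [2.79, 2.79, 3.14, 3.14, 3.14, 3.14].

### API

Orientations are given as [roll, pitch, yaw] about the fixed x, y, z axes, in that order (R = Rz(yaw) Ry(pitch) Rx(roll)).
In Python, from workcell import robot gives the robot as it stands.
- The arm moves only by the shell command python3 -m inch 'ROWS' [OPENING] [FORCE]. ROWS is JSON, one flat list of numbers, 6 for each row, row after row: the shift along the tool's x, y, z in m, then the turn, a rotation vector about the tool's x, y, z in rad. A call has 1 to 8 rows; each row is the pose to reach, as a shift and turn from the pose measured when the call began, along the tool's axes at that moment; what a row does not reach only later rows make up. A row lasts 1/12 s, in which the tool goes at most 41.7 mm and 7.16 degrees, less where a joint would pass 70% of its speed; a pose out of reach is approached as far as the arm can. A call with a gripper value outside its range is refused whole. OPENING is the gripper command: -1 is shut, 1 is fully open, values between are in proportion, set as the call begins (- or left out, the last holds). The fingers move at their own pace and stop on an object; FORCE is the grip in N (left out, the last holds). Time passes only in rows, so rows that repeat a pose let the fingers close. It gives the time, the measured TCP pose, the force and the opening at its end, in the units of the state.
- robot.observe(): the state, without advancing time (a new reading comes with each control period).
- robot.camera(name): name is "scene" or "top" or "wrist"; returns the picture (400x640x3 uint8, red, green, blue); there is no depth.
- robot.camera_info(name): a dict with "camera_matrix" (3x3 intrinsics, pixels), "R" (3x3) and "t" (3): a world point X has camera coordinates R X + t. Camera axes: x right, y down, z forward; pixel columns grow to the right and rows downward; lengths in m; the calibration is good to about 2 mm. A picture is of the moment at which its call begins: read the wrist's pose just before it. camera_info takes no time and is no camera call; for the wrist camera it gives the pose at the moment of the call.
- robot.finish_job(): hands the job in, once; it reports no verdict.
The state is a dict: "time_s": time; "joint_positions": joint angles; "dq": joint speeds; "tau": joint torques, N m; "tool_pos": TCP position; "tcp_rot": TCP orientation; "wrist_force": force on the tool from outside, world axes, zero at the start; "ft_torque": the same for the moment, N m; "grip_width": opening from 0.0 (shut) to 1.0 (fully open).
Only numpy, scipy, OpenCV 4.12 (cv2) and the standard library are available. Lean on these libraries where they do the work, as an engineer would, in place of code of your own. Each camera call takes 0.05 s, during which the arm holds its last target.

### The job

The lever of the board press stands propped up on its ratchet. Without gripping anything, press the pawl's thumb tab all the way down to free the ratchet, then push the lever down by its crossbar past the teeth until it is fully down on the circuit board. Do not force or lift the lever, leave the pawl released, and leave the other things on the bench where they are.

Things in the scene. Friction and masses are not known exactly. Their poses are not given: they have to be found in the camera images.
- press: board press fixed to the bench: grey base plate 235 x 110 x 12 mm (x -175 to +60 mm), two aluminium cheeks 106 mm high and 49 mm apart over their outer faces carry a steel lever; a circuit board in a black cradle (top 37 mm high) lies under the lever. Origin on the bench under the lever's hinge, z up; the lever reaches toward its -x, the pawl's tab sticks out toward its +x.
- lever_hinge (a point): point on the lever's hinge axis, midway between the cheeks, at (0, 0, 85 mm) in the press's frame; the axis runs along the press's y
- pawl_hinge (a point): point on the pawl's hinge axis, at (44, 0, 38 mm) in the press's frame; the axis runs along the press's y
- bar_mid (a point): centre of the lever's crossbar: a black round bar along the press's y, 24 mm diameter, 90 mm long, at the lever's free end, 125 mm from its hinge. It moves on an arc about the hinge and ends 125 mm on the -x side of it, 85 mm above the bench, its top at 97 mm.
- tab_top (a point): centre of the top face of the pawl's thumb tab: a flat dark steel plate 38 mm (x) x 44 mm (y) x 6 mm, ribbed on top, beyond the cheeks; in the press's frame at (98, 0, 63 mm) when engaged and (103, 0, 40 mm) when fully down, then sloping 23 degrees. Site axes turn with the pawl.
- lever (a joint): angle of the lever above level, rad: 0 = fully down, its rubber pad on the board (hard stop); 0.74 to 0.86 at the start; upper stop 0.905. The hinge is stiff: the lever stays where it is left, about 3 N down on the crossbar moves it. With the pawl engaged a tooth blocks it at about 0.73.
- pawl (a joint): angle of the pawl, rad: 0 = engaged in the teeth of the lever's sector, 0.40 = tab fully down (a hard stop), nose well clear of the teeth; the nose clears them from about 0.25. About 4 N on the tab moves it; there is no spring, it stays where it is left.
- flux_jar: white screw-top jar, 48 mm diameter, 48 mm tall, origin under its centre; a bystander, not to be disturbed
- spool: steel reel standing on its end, 48 mm diameter, 30 mm tall, origin under its centre; a bystander, not to be disturbed
- driver: small screwdriver lying flat, 150 mm long; a bystander, not to be disturbed
- tweezers: closed steel tweezers lying flat, 120 mm long, 7 mm high; a bystander, not to be disturbed
- blue_pot: blue screw-top pot, 60 mm diameter, 65 mm tall; a bystander, not to be disturbed
- adapter: blue-grey electronics box 90 x 75 x 26 mm; a bystander, not to be disturbed
- tray: black divided parts tray 130 x 90 x 30 mm; a bystander, not to be disturbed
- brush: brush with wooden handle lying flat, 160 mm long; a bystander, not to be disturbed

How it is judged:
On the way, in this order (a step that is already met when the one before it is completed fails the run):
1. the pawl is pressed free while the lever still stands up (value of joint pawl above 0.3 rad and value of joint lever above 0.6 rad), for 0.1 s.
2. the lever is pushed fully down (value of joint lever below 0.03 rad), for 0.2 s.
At the end, for the whole second after the job is handed in: the lever is fully down (within 0.03 rad of its stop, about 4 mm at the crossbar) and at rest, and the pawl is still released (above 0.25 rad) (value of joint lever below 0.03 rad and value of joint pawl above 0.25 rad and velocity of joint lever between -0.05 and 0.05 rad/s); the robot touches nothing.
It fails at once if the lever is forced past the teeth with the pawl engaged (value of joint lever below 0.62 rad and value of joint pawl below 0.12 rad).
It fails at once if the lever is lifted up towards its upper stop (value of joint lever above 0.89 rad).
It fails at once if another thing on the bench is moved more than 25 mm, or lifted (distance of any of flux_jar, spool, driver, tweezers, blue_pot, adapter, tray, brush from where it was at the start of the episode above 0.025 m).
It fails at once if the crossbar or the thumb tab is taken between the fingers ((x of the grasp point in the frame of bar_mid between -0.014 and 0.014 m and y of the grasp point in the frame of bar_mid between -0.045 and 0.045 m and z of the grasp point in the frame of bar_mid between -0.014 and 0.014 m) or (x of the grasp point in the frame of tab_top between -0.018 and 0.018 m and y of the grasp point in the frame of tab_top between -0.022 and 0.022 m and z of the grasp point in the frame of tab_top between -0.015 and 0.005 m)).
It also fails if it takes over 43 s, if anything falls off the work surface, if the arm or the gripper's body presses on something with over 40 N, if the wrist force passes 120 N, or if a joint passes its speed limit or range.

## Working session

There is one attempt and no reset: what is moved stays moved. The work goes in short steps, Python scripts to look and compute and a shell command to move; the robot and the scene stay as the last step left them, time stands still between calls to the robot, and variables do not carry over. Pictures are saved under pics/ and viewed, and the job is handed in when it is done.

```bash
ls; mkdir -p pics; python3 - <<'E'
from workcell import robot
import cv2
print(robot.observe())
for n in ("scene","top"):
    cv2.imwrite(f"pics/{n}0.png",cv2.cvtColor(robot.camera(n),cv2.COLOR_RGB2BGR))
    i=robot.camera_info(n);print(n,i)
E
```

```text
pics
{'time_s': 0.0, 'joint_positions': array([ 9.79503946e-01,  2.07445888e-01,  1.54295942e+00, -9.87441842e-06,
        1.39349674e+00, -1.50514588e-01]), 'dq': array([ 0.00131427, -0.00051745, -0.00131647,  0.00345443, -0.00156834,
        0.00302185]), 'tau': array([ 3.20932759e-04, -3.83043659e+01, -2.91591346e+01, -1.80671145e-04,
        1.07524966e-02, -1.92988153e-06]), 'tool_pos': array([0.24491275, 0.51939493, 0.23010847]), 'tcp_rot': array([-3.14125597e+00,  2.28473505e-03,  1.13002067e+00]), 'wrist_force': array([-0.06520244, -0.00763533,  0.01361287]), 'ft_torque': array([ 0.02084154,  0.00354689, -0.035022  ]), 'grip_width': 1.0007435503950384}
scene {'camera_matrix': array([[476.20789481,   0.        , 318.57267474],
       [  0.        , 476.20789481, 197.18143523],
       [  0.        ,   0.        ,   1.        ]]), 'R': array([[-0.64718809,  0.76229618, -0.00721879],
       [ 0.62388643,  0.52418932, -0.57964755],
       [-0.4380791 , -0.3796447 , -0.81483532]]), 't': array([ 0.37467242, -0.30519413,  1.61015623])}
top {'camera_matrix': array([[386.81037149,   0.        , 317.25748768],
       [  0.        , 386.81037149, 202.55204296],
       [  0.        ,   0.        ,   1.        ]]), 'R': array([[-0.02484129, -0.99953566, -0.01764572],
       [-0.99734676,  0.02598737, -0.06800067],
       [ 0.06842766,  0.01590967, -0.99752922]]), 't': array([0.0401054 , 0.57570945, 1.01690257])}
```

View pics/scene0.png

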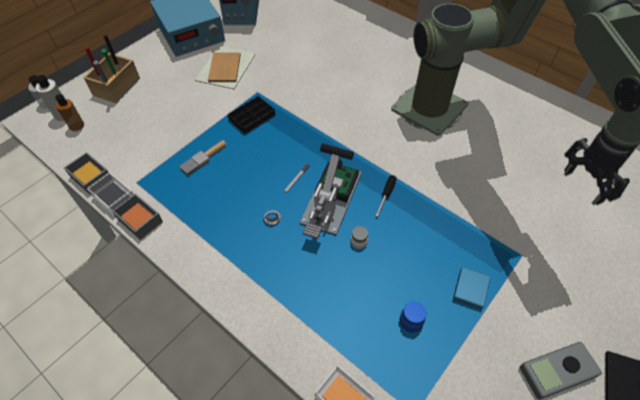

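View pics/top0.png

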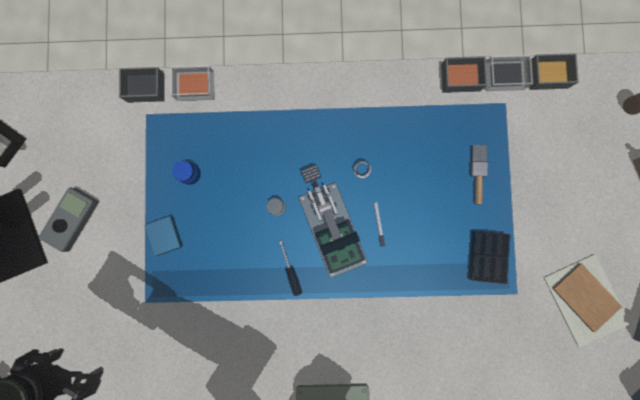

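The scene view shows the press with its tab at about (313,231) and crossbar at about (337,152). In the top view the tab is at about (311,172) and the crossbar at about (343,242). I'll zoom in for measurement.

```bash
python3 - <<'E'
import cv2
a=cv2.imread("pics/top0.png")[150:290,260:400]
cv2.imwrite("pics/topz.png",cv2.resize(a,None,fx=4.2,fy=4.2,interpolation=cv2.INTER_CUBIC))
a=cv2.imread("pics/scene0.png")[135:255,260:420]
cv2.imwrite("pics/scenez.png",cv2.resize(a,None,fx=5,fy=5,interpolation=cv2.INTER_CUBIC))
E
```

```text
(no output)
```

View pics/topz.png

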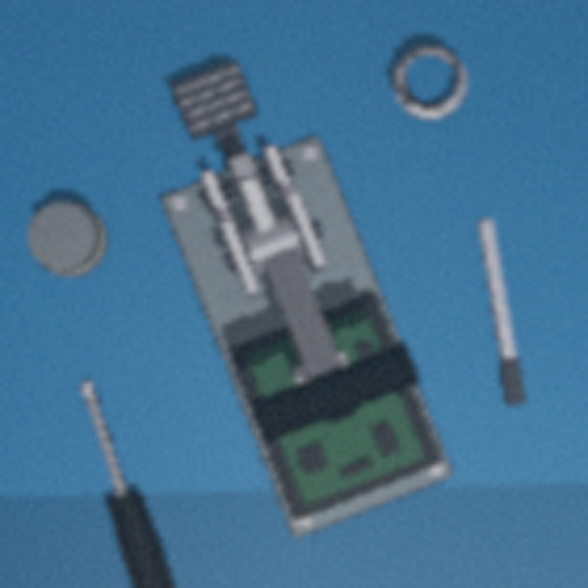

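View pics/scenez.png

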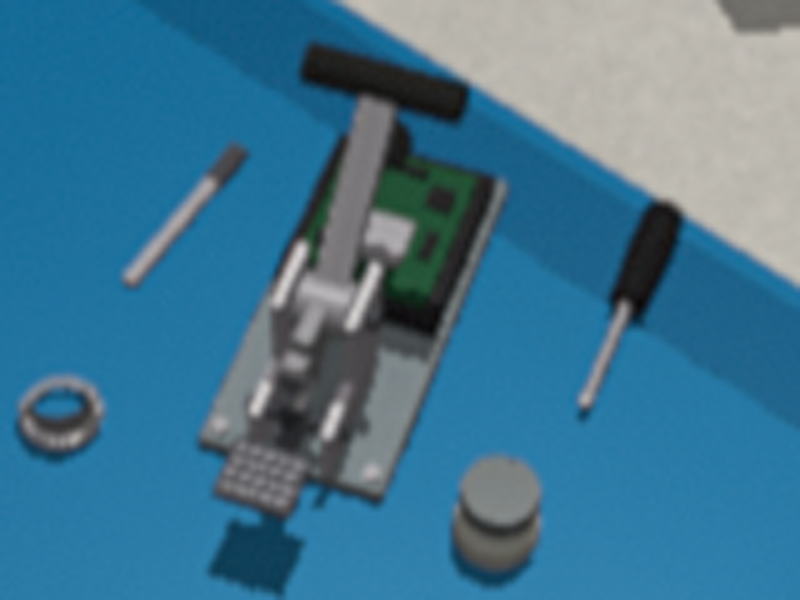

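```bash
cat > fit.py <<'E'
import numpy as np
from scipy.optimize import least_squares
K={'t':np.array([[386.81037149,0,317.25748768],[0,386.81037149,202.55204296],[0,0,1]]),'s':np.array([[476.20789481,0,318.57267474],[0,476.20789481,197.18143523],[0,0,1]])}
R={'t':np.array([[-0.02484129,-0.99953566,-0.01764572],[-0.99734676,0.02598737,-0.06800067],[0.06842766,0.01590967,-0.99752922]]),'s':np.array([[-0.64718809,0.76229618,-0.00721879],[0.62388643,0.52418932,-0.57964755],[-0.4380791,-0.3796447,-0.81483532]])}
T={'t':np.array([0.0401054,0.57570945,1.01690257]),'s':np.array([0.37467242,-0.30519413,1.61015623])}
def proj(c,X):
    p=K[c]@(R[c]@X+T[c]);return p[:2]/p[2]
def un(c,u,v): return np.array([260+u/4.2,150+v/4.2]) if c=='t' else np.array([260+u/5,135+v/5])
obs=[('t',165,198,(60,55,12)),('t',318,140,(60,-55,12)),('t',450,470,(-175,-55,12)),('t',297,532,(-175,55,12)),
('s',380,497,(60,55,12)),('s',205,445,(60,-55,12)),('s',505,183,(-175,55,12)),
('s',261,477,(98,0,63)),('t',213,97,(98,0,63)),('t',335,390,'bar'),('s',385,80,'bar')]
def W(p,P):
    x,y,yaw,a=p;P=np.array((-125*np.cos(a),0,85+125*np.sin(a)) if P=='bar' else P)/1e3
    c,s=np.cos(yaw),np.sin(yaw);return np.array([x+c*P[0]-s*P[1],y+s*P[0]+c*P[1],P[2]])
def res(p): return np.concatenate([proj(c,W(p,P))-un(c,u,v) for c,u,v,P in obs])
if __name__=="__main__":
    r=least_squares(res,[.5,0,.4,.8],loss='soft_l1');p=r.x;print(p);print(res(p).reshape(-1,2).round(1))
    print("bar",W(p,'bar'),"tab",W(p,(98,0,63)),"tabdown",W(p,(103,0,40)),"bardown",W(p,(-125,0,85)))
    for n,c,u,v,z in (('jar','t',66,232,.048),('spool','t',428,82,.03)):
        q=un(c,u,v);f=lambda X:proj(c,np.array([X[0],X[1],z]))-q
        w=least_squares(f,[.5,0]).x; cy,sy=np.cos(p[2]),np.sin(p[2]);d=w-p[:2];print(n,w,'press',cy*d[0]+sy*d[1],-sy*d[0]+cy*d[1])
E
python3 fit.py
```

```text
[0.55908576 0.00625971 0.35621425 0.7426726 ]
[[-1.8 -1.1]
 [-0.6 -2.4]
 [ 1.1  0.3]
 [-0.8  0.9]
 [ 0.3 -0.5]
 [-2.  -1.5]
 [ 0.3 -0.7]
 [ 0.2 -0.8]
 [-0.3 -0.2]
 [ 0.   0.1]
 [-0.6  0.6]]
bar [ 0.47278341 -0.02585226  0.16953239] tab [0.65093369 0.04043512 0.063     ] tabdown [0.65561981 0.04217876 0.04      ] bardown [ 0.44193279 -0.03733137  0.085     ]
jar [0.57041711 0.13364326] press 0.055042302533378856 0.11543531471145567
spool [ 0.66093771 -0.09585222] press 0.059848706713544864 -0.1312204143267634
```

```bash
cat > d.py <<'E'
import sys,numpy as np
from workcell import robot
from scipy.spatial.transform import Rotation as Ro
# args: press-frame x y z (mm), yaw
p=(0.5591,0.0063,0.3562)
def go(X,yaw=None):
    s=robot.observe();R=Ro.from_euler('xyz',s['tcp_rot'])
    c,sn=np.cos(p[2]),np.sin(p[2]);x,y,z=np.array(X)/1e3
    w=np.array([p[0]+c*x-sn*y,p[1]+sn*x+c*y,z])
    print('t',s['time_s'],'tcp',s['tool_pos'].round(4),s['tcp_rot'].round(3),'F',s['wrist_force'].round(1),'grip',round(s['grip_width'],3))
    d=s['tool_pos']-[p[0],p[1],0];print('press now mm',np.round([1e3*(c*d[0]+sn*d[1]),1e3*(-sn*d[0]+c*d[1]),1e3*d[2]],1))
    G=Ro.from_euler('xyz',[np.pi,0,p[2]+np.pi/2 if yaw is None else yaw])
    print('world',w.round(4),'shift',R.inv().apply(w-s['tool_pos']).round(4),'turn',(R.inv()*G).as_rotvec().round(3))
if __name__=="__main__": go([float(a) for a in sys.argv[1:4]])
E
python3 d.py 104 0 200
```

```text
t 0.1 tcp [0.245  0.5195 0.2302] [-3.141e+00  2.000e-03  1.130e+00] F [ 0.1 -0.1 -0.1] grip 1.005
press now mm [-115.5  590.5  230.2]
world [0.6566 0.0426 0.2   ] shift [-0.2556  0.5758  0.0306] turn [-0.001  0.002 -0.797]
```

```bash
python3 -m inch '[-0.256,0.576,0.03,0,0,-0.797,-0.256,0.576,0.03,0,0,-0.797,-0.256,0.576,0.03,0,0,-0.797,-0.256,0.576,0.03,0,0,-0.797,-0.256,0.576,0.03,0,0,-0.797,-0.256,0.576,0.03,0,0,-0.797,-0.256,0.576,0.03,0,0,-0.797,-0.256,0.576,0.03,0,0,-0.797]' -1; python3 d.py 104 0 150
```

```text
time_s: 0.77
tool_pos: [0.4468, 0.2859, 0.2158]
tcp_rot: [-3.139, 0.001, 1.931]
wrist_force: [1.8, 0.9, 0.5]
grip_width: -0.004
t 0.7667 tcp [0.4468 0.2859 0.2158] [-3.139e+00  1.000e-03  1.931e+00] F [1.8 0.9 0.5] grip -0.004
press now mm [ -7.8 301.3 215.8]
world [0.6566 0.0426 0.15  ] shift [-0.3017  0.1106  0.0658] turn [-0.002  0.001  0.004]
```

```bash
python3 -m inch '[-0.302,0.11,0.066,0,0,0,-0.302,0.11,0.066,0,0,0,-0.302,0.11,0.066,0,0,0,-0.302,0.11,0.066,0,0,0,-0.302,0.11,0.066,0,0,0,-0.302,0.11,0.066,0,0,0,-0.302,0.11,0.066,0,0,0,-0.302,0.11,0.066,0,0,0]'; python3 d.py 104 0 100
```

```text
time_s: 1.43
tool_pos: [0.6568, 0.0399, 0.1485]
tcp_rot: [-3.138, 0.001, 1.931]
wrist_force: [0.5, 0.4, -0.7]
grip_width: -0.002
t 1.4333 tcp [0.6568 0.0399 0.1485] [-3.138e+00  1.000e-03  1.931e+00] F [ 0.5  0.4 -0.7] grip -0.002
press now mm [103.3  -2.6 148.5]
world [0.6566 0.0426 0.1   ] shift [0.0027 0.0009 0.0485] turn [-0.004  0.001  0.004]
```

```bash
python3 -m inch '[0,0,0,0,0,0]'; python3 d.py 104 0 90;python3 - <<'E'
from workcell import robot
import cv2,numpy as np
a=[cv2.cvtColor(robot.camera(n),cv2.COLOR_RGB2BGR) for n in ("scene","top","wrist")]
z=[cv2.resize(a[0][110:250,240:420],(400,300)),cv2.resize(a[1][130:290,240:420],(400,300)),cv2.resize(a[2],(480,300))]
o=np.zeros((600,800,3),np.uint8);o[:300,:400]=z[0];o[:300,400:]=z[1];o[300:,:480]=z[2]
cv2.imwrite("pics/a1.png",o)
E
```

```text
time_s: 1.52
tool_pos: [0.6593, 0.0337, 0.1459]
tcp_rot: [-3.137, 0.003, 1.925]
wrist_force: [0.4, 0.1, 0.3]
grip_width: -0.001
t 1.5167 tcp [0.6593 0.0337 0.1459] [-3.137e+00  3.000e-03  1.925e+00] F [0.4 0.1 0.3] grip -0.001
press now mm [103.5  -9.3 145.9]
world [0.6566 0.0426 0.09  ] shift [0.0095 0.0008 0.0559] turn [-0.005  0.003 -0.002]
```

View pics/a1.png

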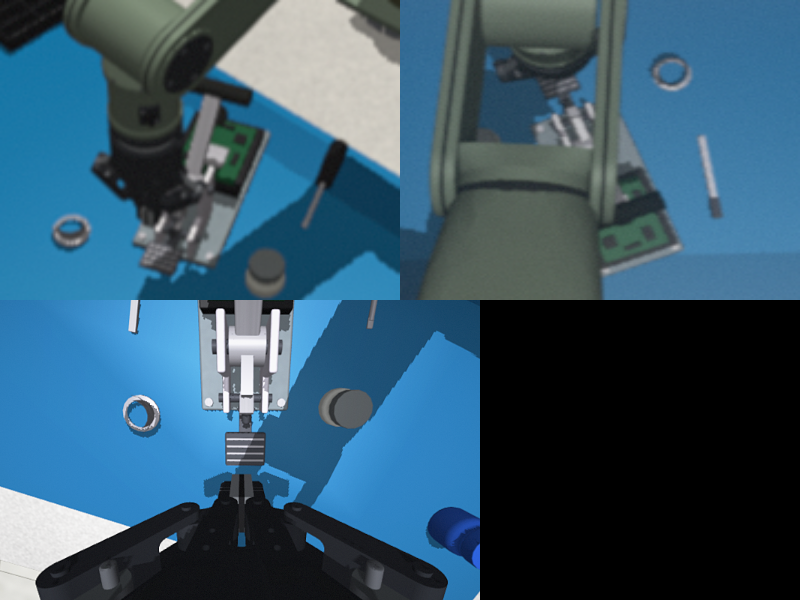

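```bash
python3 -m inch '[0.0095,0.001,0.03,0,0,0,0.0095,0.001,0.03,0,0,0,0.0095,0.001,0.03,0,0,0,0.0095,0.001,0.03,0,0,0]'; python3 d.py 104 0 70;python3 - <<'E'
from workcell import robot
import cv2,numpy as np
from fit import W
i=robot.camera_info("wrist");a=cv2.cvtColor(robot.camera("wrist"),cv2.COLOR_RGB2BGR)
p=[.5591,.0063,.3562,.7427]
s=robot.observe()
def pr(X):
    q=i['camera_matrix']@(i['R']@X+i['t']);return q[:2]/q[2]
for P in [(98,0,63),(79,22,63),(79,-22,63),(117,22,63),(117,-22,63),(60,55,12),(60,-55,12)]:
    q=pr(W(p,P));print(P,q.round(1));cv2.circle(a,(int(q[0]),int(q[1])),2,(0,0,255),-1)
print('tcp',pr(s['tool_pos']).round(1))
cv2.imwrite("pics/w2.png",a)
E
```

```text
time_s: 2.0
tool_pos: [0.653, 0.05, 0.118]
tcp_rot: [-3.136, -0.001, 1.931]
wrist_force: [-0.4, 0.4, 0.7]
grip_width: -0.001
t 2.0 tcp [0.653 0.05  0.118] [-3.136e+00 -1.000e-03  1.931e+00] F [-0.4  0.4  0.7] grip -0.001
press now mm [103.2   8.2 118. ]
world [0.6566 0.0426 0.07  ] shift [-0.0083  0.001   0.048 ] turn [-0.006 -0.001  0.004]
(98, 0, 63) [310.1 209. ]
(79, 22, 63) [341.2 183.3]
(79, -22, 63) [278.7 183. ]
(117, 22, 63) [340.  233.9]
(117, -22, 63) [280.4 233.6]
(60, 55, 12) [376.2 150. ]
(60, -55, 12) [248.1 149.3]
tcp [320.2 249.2]
```

View pics/w2.png

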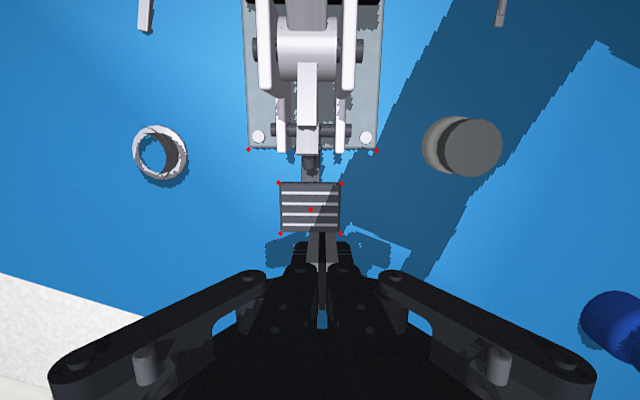

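The projected model points land on the tab corners and the base corners within about 1–2 px, so the pose is confirmed. Next I go down to just above the tab.

```bash
python3 -m inch '[-0.007,0.001,0.03,0,0,0,-0.007,0.001,0.042,0,0,0,-0.007,0.001,0.042,0,0,0,-0.007,0.001,0.042,0,0,0,-0.007,0.001,0.042,0,0,0,-0.007,0.001,0.042,0,0,0]'; python3 d.py 104 0 60
```

```text
time_s: 2.55
tool_pos: [0.658, 0.0435, 0.0784]
tcp_rot: [-3.14, 0.001, 1.931]
wrist_force: [0.5, 0.2, 0.0]
grip_width: 0.001
t 2.55 tcp [0.658  0.0435 0.0784] [-3.140e+00  1.000e-03  1.931e+00] F [0.5 0.2 0. ] grip 0.001
press now mm [105.7   0.3  78.4]
world [0.6566 0.0426 0.06  ] shift [-0.0003 -0.0017  0.0184] turn [-0.002  0.001  0.004]
```

```bash
python3 -m inch '[0,0.001,0.006,0,0,0,0,0.001,0.012,0,0,0,0,0.001,0.017,0,0,0,0,0.001,0.021,0,0,0,0,0.001,0.024,0,0,0,0,0.001,0.026,0,0,0]'; python3 d.py 104 0 44
```

```text
time_s: 3.05
tool_pos: [0.6612, 0.0444, 0.0536]
tcp_rot: [3.138, 0.002, 1.931]
wrist_force: [5.2, 3.1, 4.3]
grip_width: -0.001
t 3.05 tcp [0.6612 0.0444 0.0536] [3.138e+00 2.000e-03 1.931e+00] F [5.2 3.1 4.3] grip -0.001
press now mm [1.09e+02 1.00e-01 5.36e+01]
world [0.6566 0.0426 0.044 ] shift [-0.0001 -0.005   0.0096] turn [0.003 0.002 0.004]
```

```bash
python3 -m inch '[0,-0.003,0.004,0,0,0,0,-0.004,0.008,0,0,0,0,-0.004,0.010,0,0,0,0,-0.004,0.012,0,0,0,0,-0.004,0.013,0,0,0,0,-0.004,0.013,0,0,0]'; python3 d.py 104 0 42
```

```text
time_s: 3.55
tool_pos: [0.6602, 0.0433, 0.0419]
tcp_rot: [3.133, 0.003, 1.931]
wrist_force: [5.4, 2.1, 4.3]
grip_width: 0.003
t 3.55 tcp [0.6602 0.0433 0.0419] [3.133e+00 3.000e-03 1.931e+00] F [5.4 2.1 4.3] grip 0.003
press now mm [107.6  -0.5  41.9]
world [0.6566 0.0426 0.042 ] shift [ 0.0006 -0.0036 -0.0002] turn [0.009 0.003 0.004]
```

```bash
python3 -m inch '[0,-0.003,0.003,0,0,0,0,-0.003,0.005,0,0,0,0,-0.003,0.006,0,0,0,0,-0.003,0.006,0,0,0]'; python3 d.py 104 0 42;python3 - <<'E'
from workcell import robot
import cv2
cv2.imwrite("pics/w3.png",cv2.cvtColor(robot.camera("wrist"),cv2.COLOR_RGB2BGR))
E
```

```text
time_s: 3.88
tool_pos: [0.6604, 0.0431, 0.0406]
tcp_rot: [3.126, 0.005, 1.931]
wrist_force: [-1.5, 4.3, 16.7]
grip_width: 0.005
t 3.8833 tcp [0.6604 0.0431 0.0406] [3.126 0.005 1.931] F [-1.5  4.3 16.7] grip 0.005
press now mm [107.8  -0.8  40.6]
world [0.6566 0.0426 0.042 ] shift [ 0.0008 -0.0038 -0.0015] turn [0.015 0.005 0.004]
```

View pics/w3.png

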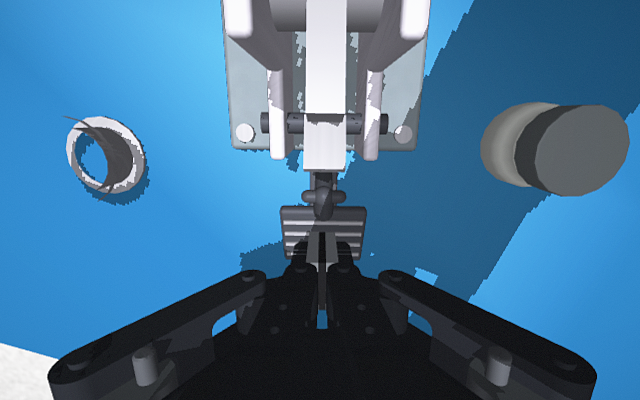

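The wrist view shows the tab tilted down under the fingers at about (322,235). The force rose to 17 N, so the pawl is at its hard stop. Now I lift straight up and check.

```bash
python3 -m inch '[0,0,-0.02,0,0,0,0,0,-0.05,0,0,0,0,0,-0.09,0,0,0,0,0,-0.13,0,0,0,0,0,-0.17,0,0,0,0,0,-0.2,0,0,0,0,0,-0.2,0,0,0,0,0,-0.2,0,0,0]'; python3 -m inch '[0,0,0,0,0,0,0,0,0,0,0,0]'; python3 d.py -92 0 220;python3 - <<'E'
from workcell import robot
import cv2,numpy as np
from fit import W
i=robot.camera_info("wrist");a=cv2.cvtColor(robot.camera("wrist"),cv2.COLOR_RGB2BGR)
p=[.5591,.0063,.3562,.7427]
def pr(X):
    q=i['camera_matrix']@(i['R']@X+i['t']);return q[:2]/q[2]
def tab(th,col):
    c,s=np.cos(th),np.sin(th)
    for dx in(-19,19):
        for dy in(-22,22):
            x,z=54+dx,25.; q=pr(W(p,(44+c*x+s*z,dy,38-s*x+c*z)));cv2.circle(a,(int(round(q[0])),int(round(q[1]))),2,col,-1)
tab(0,(0,0,255));tab(.4,(0,255,0));tab(.3,(0,255,255))
b=pr(W(p,'bar'));print(b)
cv2.imwrite("pics/w4.png",a)
cv2.imwrite("pics/w4z.png",cv2.resize(a[150:300,220:420],None,fx=4,fy=4))
E
```

```text
time_s: 4.6
tool_pos: [0.6578, 0.0424, 0.2429]
tcp_rot: [3.124, 0.007, 1.931]
wrist_force: [0.5, -0.6, -1.0]
grip_width: -0.003
time_s: 4.77
tool_pos: [0.6561, 0.0423, 0.2402]
tcp_rot: [3.129, 0.005, 1.931]
wrist_force: [0.5, -0.2, 0.0]
grip_width: 0.001
t 4.7667 tcp [0.6561 0.0423 0.2402] [3.129 0.005 1.931] F [ 0.5 -0.2  0. ] grip 0.001
press now mm [ 1.034e+02 -1.000e-01  2.402e+02]
world [ 0.4729 -0.0258  0.22  ] shift [ 0.001  -0.1957  0.0177] turn [0.013 0.005 0.004]
[ 323.85057754 -106.22359704]
```

View pics/w4.png

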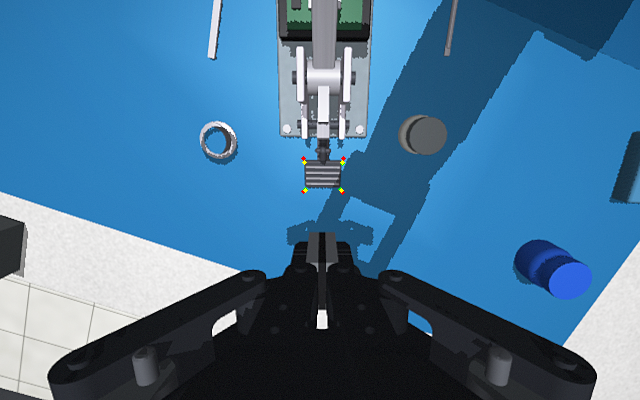

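View pics/w4z.png

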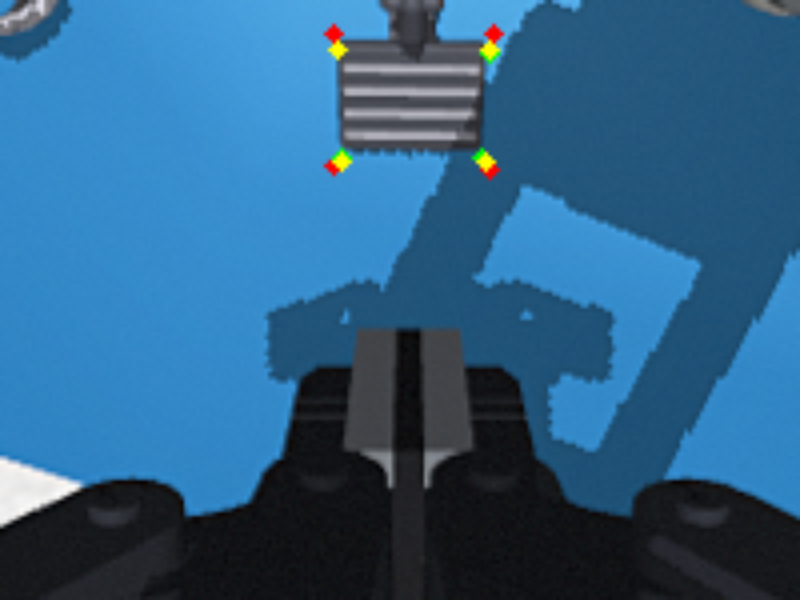

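The tab lies at the released outline, with its shortened span matching 0.4 rad. Now I move above the crossbar.

```bash
python3 -m inch '[0.001,-0.196,0,0.013,0.005,0,0.001,-0.196,0.01,0.013,0.005,0,0.001,-0.196,0.01,0.013,0.005,0,0.001,-0.196,0.01,0.013,0.005,0,0.001,-0.196,0.01,0.013,0.005,0,0.001,-0.196,0.01,0.013,0.005,0,0.001,-0.196,0.01,0.013,0.005,0,0.001,-0.196,0.01,0.013,0.005,0]';python3 d.py -94 0 190;python3 - <<'E'
from workcell import robot
import cv2,numpy as np
a=[cv2.cvtColor(robot.camera(n),cv2.COLOR_RGB2BGR) for n in ("scene","wrist")]
o=np.zeros((400,800,3),np.uint8);o[:,:400]=cv2.resize(a[0][90:250,260:420],(400,400));o[:250,400:]=cv2.resize(a[1],(400,250))
cv2.imwrite("pics/b1.png",o)
E
python3 d.py -94 0 190
```

```text
time_s: 5.48
tool_pos: [0.4728, -0.0258, 0.227]
tcp_rot: [-3.141, -0.001, 1.93]
wrist_force: [0.7, -0.1, 0.6]
grip_width: -0.0
t 5.4833 tcp [ 0.4728 -0.0258  0.227 ] [-3.141e+00 -1.000e-03  1.930e+00] F [ 0.7 -0.1  0.6] grip -0.0
press now mm [-92.1   0.  227. ]
world [ 0.471  -0.0265  0.19  ] shift [-0.     -0.0019  0.037 ] turn [-0.    -0.001  0.003]
t 5.5833 tcp [ 0.4738 -0.0257  0.2276] [3.141 0.    1.931] F [ 0.5  0.8 -0.1] grip -0.001
press now mm [-9.110e+01 -2.000e-01  2.276e+02]
world [ 0.471  -0.0265  0.19  ] shift [ 0.0002 -0.0029  0.0376] turn [0.    0.    0.004]
```

View pics/b1.png

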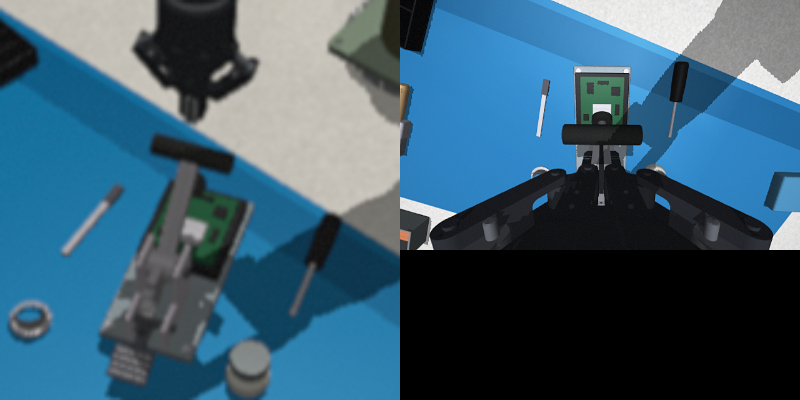

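The gripper is over the crossbar, the lever is still up and the tab is down at about (130,362) in the left panel. Next I descend to contact and follow the arc.

```bash
python3 -m inch '[0,-0.003,0.015,0,0,0,0,-0.003,0.028,0,0,0,0,-0.003,0.036,0,0,0,0,-0.003,0.042,0,0,0,0,-0.003,0.045,0,0,0,0,-0.003,0.047,0,0,0]';python3 d.py -98 0 175
```

```text
time_s: 6.08
tool_pos: [0.4701, -0.0269, 0.1815]
tcp_rot: [-3.138, -0.001, 1.932]
wrist_force: [-10.0, -1.5, 14.7]
grip_width: -0.001
t 6.0833 tcp [ 0.4701 -0.0269  0.1815] [-3.138e+00 -1.000e-03  1.932e+00] F [-10.   -1.5  14.7] grip -0.001
press now mm [-9.500e+01 -1.000e-01  1.815e+02]
world [ 0.4673 -0.0279  0.175 ] shift [ 0.0001 -0.003   0.0065] turn [-0.004 -0.001  0.005]
```

```bash
python3 -m inch '[0,-0.002,0.003,0,0,0,0,-0.004,0.006,0,0,0,0,-0.004,0.006,0,0,0]';python3 d.py -98 0 175
```

```text
time_s: 6.33
tool_pos: [0.4655, -0.0286, 0.1767]
tcp_rot: [-3.134, -0.001, 1.933]
wrist_force: [-5.3, -0.6, 7.2]
grip_width: 0.005
t 6.3333 tcp [ 0.4655 -0.0286  0.1767] [-3.134e+00 -1.000e-03  1.933e+00] F [-5.3 -0.6  7.2] grip 0.005
press now mm [-9.990e+01 -1.000e-01  1.767e+02]
world [ 0.4673 -0.0279  0.175 ] shift [0.     0.002  0.0017] turn [-0.007 -0.001  0.006]
```

```bash
python3 -m inch '[0,-0.001,0.004,0,0,0,0,-0.003,0.009,0,0,0,0,-0.005,0.013,0,0,0,0,-0.008,0.018,0,0,0,0,-0.010,0.022,0,0,0,0,-0.012,0.026,0,0,0]';python3 d.py -115 0 145
```

```text
time_s: 6.83
tool_pos: [0.454, -0.0336, 0.152]
tcp_rot: [-3.133, 0.0, 1.933]
wrist_force: [-5.1, -1.6, 5.1]
grip_width: 0.001
t 6.8333 tcp [ 0.454  -0.0336  0.152 ] [-3.133  0.     1.933] F [-5.1 -1.6  5.1] grip 0.001
press now mm [-112.4   -0.7  152. ]
world [ 0.4513 -0.0338  0.145 ] shift [ 0.0008 -0.0025  0.007 ] turn [-0.008  0.     0.006]
```

Tracking well at 5 N. Continuing along the arc.

```bash
python3 -m inch '[0.001,-0.002,0.005,0,0,0,0.001,-0.004,0.011,0,0,0,0.001,-0.006,0.016,0,0,0,0.001,-0.008,0.022,0,0,0,0.001,-0.009,0.027,0,0,0,0.001,-0.010,0.032,0,0,0,0.001,-0.011,0.037,0,0,0,0.001,-0.011,0.041,0,0,0]';python3 d.py -125 0 97
```

```text
time_s: 7.5
tool_pos: [0.4432, -0.0369, 0.1108]
tcp_rot: [-3.133, 0.001, 1.933]
wrist_force: [-2.2, -0.9, 3.7]
grip_width: 0.002
t 7.5 tcp [ 0.4432 -0.0369  0.1108] [-3.133e+00  1.000e-03  1.933e+00] F [-2.2 -0.9  3.7] grip 0.002
press now mm [-1.237e+02 -1.000e-01  1.108e+02]
world [ 0.4419 -0.0373  0.097 ] shift [ 0.0001 -0.0012  0.0138] turn [-0.008  0.001  0.006]
```

```bash
python3 -m inch '[0,-0.001,0.004,0,0,0,0,-0.001,0.008,0,0,0,0,-0.001,0.011,0,0,0,0,-0.001,0.014,0,0,0,0,-0.001,0.016,0,0,0,0,-0.001,0.018,0,0,0,0,-0.001,0.018,0,0,0]';python3 d.py -125 0 97
```

```text
time_s: 8.08
tool_pos: [0.4423, -0.0374, 0.0963]
tcp_rot: [-3.131, 0.0, 1.934]
wrist_force: [-13.7, 2.5, 31.6]
grip_width: 0.002
t 8.0833 tcp [ 0.4423 -0.0374  0.0963] [-3.131  0.     1.934] F [-13.7   2.5  31.6] grip 0.002
press now mm [-124.7   -0.2   96.3]
world [ 0.4419 -0.0373  0.097 ] shift [ 0.0002 -0.0003 -0.0007] turn [-0.01   0.     0.007]
```

The tip is at z = 96 mm and the force is 32 N, so the lever is on its stop. I'll hold with less force, then withdraw straight up.

```bash
python3 -m inch '[0,0,0.001,0,0,0,0,0,0.001,0,0,0,0,0,0.001,0,0,0,0,0,0.001,0,0,0]'; python3 -m inch '[0,0,-0.01,0,0,0,0,0,-0.03,0,0,0,0,0,-0.06,0,0,0,0,0,-0.1,0,0,0,0,0,-0.13,0,0,0,0,0,-0.15,0,0,0,0,0,-0.15,0,0,0]'
python3 -m inch '[0.1,-0.1,0,0,0,0,0.1,-0.1,0,0,0,0,0.1,-0.1,0,0,0,0,0.1,-0.1,0,0,0,0,0.1,-0.1,0,0,0,0,0.1,-0.1,0,0,0,0]'
python3 d.py -125 0 97; python3 - <<'E'
from workcell import robot
import cv2,numpy as np
from fit import W,proj
a=[cv2.cvtColor(robot.camera(n),cv2.COLOR_RGB2BGR) for n in ("scene","top")]
p=[.5591,.0063,.3562,.0]
for c,im in zip('st',a):print(c,[proj(c,W(p,P)).round(1) for P in('bar',(98,0,63),(103,0,40))])
o=np.zeros((400,800,3),np.uint8);o[:,:400]=cv2.resize(a[0][100:250,260:410],(400,400));o[:,400:]=cv2.resize(a[1][150:290,260:400],(400,400))
cv2.imwrite("pics/c1.png",o)
E
```

```text
time_s: 8.42
tool_pos: [0.4435, -0.0373, 0.0967]
tcp_rot: [-3.134, 0.001, 1.934]
wrist_force: [-4.4, 0.7, 12.2]
grip_width: -0.002
time_s: 9.0
tool_pos: [0.4483, -0.0373, 0.2523]
tcp_rot: [3.139, 0.007, 1.934]
wrist_force: [0.5, 0.0, 0.4]
grip_width: 0.004
time_s: 9.5
tool_pos: [0.3192, 0.0209, 0.2508]
tcp_rot: [3.138, 0.008, 1.935]
wrist_force: [0.1, 0.1, 0.4]
grip_width: -0.004
t 9.5 tcp [0.3192 0.0209 0.2508] [3.138 0.008 1.935] F [0.1 0.1 0.4] grip -0.004
press now mm [-219.7   97.3  250.8]
world [ 0.4419 -0.0373  0.097 ] shift [-0.0969  0.0934  0.1549] turn [0.003 0.008 0.008]
s [array([339.4, 162.8]), array([312.4, 229.6]), array([311.9, 235.6])]
t [array([343.4, 254.1]), array([310.4, 172.8]), array([310. , 172.4])]
```

View pics/c1.png

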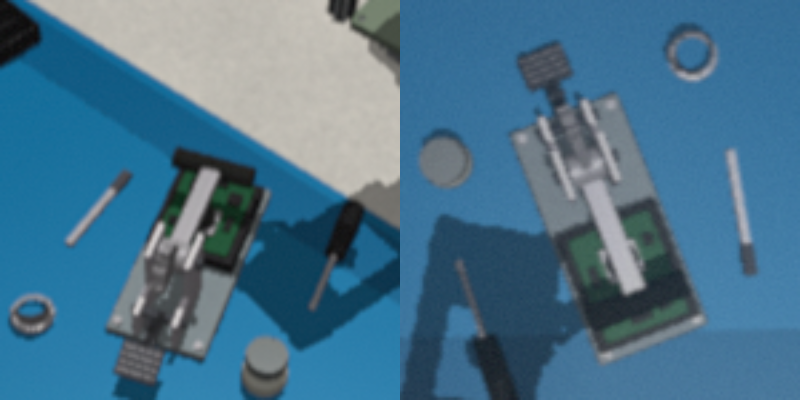

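The crossbar is at scene pixel (340,162), against (339.4,162.8) expected fully down. The tab is at (312.5,235), against (311.9,235.6) expected released. The bystanders have not moved.

```bash
python3 -m inch '[0,0,0,0,0,0,0,0,0,0,0,0,0,0,0,0,0,0]'; python3 -c "
from workcell import robot
print(robot.finish_job())"
```

```text
time_s: 9.85
tool_pos: [0.3207, 0.0201, 0.2511]
tcp_rot: [3.14, 0.007, 1.933]
wrist_force: [-0.2, 0.9, 0.5]
grip_width: -0.0
the job is handed in; nothing more can be done
None
```

The lever is fully down on the board with the pawl still released, and the job was handed in at about 9.9 s of the 43 s. No verdict was reported.

- **Pawl:** With the fingers shut, I pressed the thumb tab down to its hard stop. The force rose to about 17 N with the fingertips at 41 mm. After lifting off, the wrist view showed the tab in its released position.
- **Lever:** I pushed the crossbar down along its arc. Contact was 15 N, then mostly 4 to 7 N on the way down. It reached the stop at z = 96 mm with about 32 N on the wrist, and I held it there before moving away.
- **Last checks:** In the scene picture the crossbar and tab are within about 1 pixel of where they should be when fully down and released. The other things nearby on the bench looked unmoved, and the wrist force away from the press was about zero. I judged the joint angles from the pictures and contact heights, as they can't be read directly. No check disagreed.

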